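Rack the broad paring knife and bolt it in

TASK

Put the broad paring knife away in the sloping wooden rack: slide its blade into whichever of the two slots takes it fully home (the other is packed and too shallow, which can only be felt), then slide the bolt between the slots over to its end stop on that side, so that it locks the knife by its neck. Leave the slim knife and everything else on the bench where they are, and let go.

Things in the scene. Friction and masses are not known exactly. Their poses are not given: they have to be found in the camera images.
- knife: Broad paring knife, 0.13-0.25 kg, lying flat, tip roughly to the robot's left (+y). Steel blade 70 long, 40 wide, 5 thick, front corners cut 12 mm at 45 deg; neck 16 wide, 16 long; handle 100 long, 30 wide, 24 high. All undersides are one flat plane. Origin: underside, middle of the blade's rear edge (shoulder). x to the tip (blade 0..70, neck -16..0, handle -116..-16), y across, z up.
- knife_grip (a point): point inside the broad knife's handle, at x=-55, y=0, z=12 mm of the knife's frame: a good place to grip, across the 30 mm width
- slot: Fixed wooden rack with two like-looking slots side by side, mouths facing up and to the robot's right. Origin: midway between the two mouths, on the slots' floor, 55 mm above the bench. x into the slots (30 deg below level, roughly to the robot's left), y across, level, z square to the floor. Slots: 43 wide, 7 high, centred at y=+70 and y=-70; the block spans x=0..78, y=-108..108, to z=25.
- mouth_a (a point): middle of the mouth of the slot at y=+70 of the slot frame, on its floor. One of the two slots is 70 mm deep: with the knife fully home in it, the knife's origin lies on its mouth point, axes along the slot frame's. The other is packed inside at 42 mm and stops the blade 28 mm short. Which one is packed changes, cannot be seen and is not reported: find out by feel.
- mouth_b (a point): middle of the mouth of the slot at y=-70 of the slot frame, on its floor. The 12 mm thick floor board runs on in front of both mouths, level with the slots' floor, to x=-32 of the slot frame (a sill 216 wide), so a blade can be set down on it and slid in. Before x=-32 there is free space.
- bolt (a joint): Bolt between the mouths, sliding along slot y, either way from the middle (0 m) to end stops at +0.034 and -0.034; starts within 0.010 of the middle, stays where left, moves with 2 to 4 N. Bar 52 long, 9 wide, slot x=-13..-4, z=1..9 mm. At a stop its nose stands in the neck of a knife home in the slot on that side; a knife over 4 mm short of home blocks it with its blade.
- bolt_grip (a point): point inside the bolt's upright wooden grip, 16 x 16 mm, from z=9 to z=45 over the slot floor; the point is on its axis at z=31 (slot frame x=-11.5, y = bolt value). Push it from one side, or pinch it. A low steel rail (x=-19.5..-15.5, y=-44..44, 6 high) guides the bar.
- slim_knife: A knife of the same make and length but slimmer (blade 22 wide, handle 22 wide), lying beside the broad one on either side of it; not wanted. Origin and axes as for the broad knife.
- glue_jar: closed jar, 68 dia, 90 high, origin at the middle of its underside; to be left alone
- dye_bottle: closed bottle, 64 dia, 190 high, origin at the middle of its underside; to be left alone
- press_weight: dark steel pressing weight with a stem, 84 dia, 104 high, origin at the middle of its underside; to be left alone
- mallet: wooden mallet lying down, head 64 dia by 90, total length about 207; origin under the head; to be left alone
- wax_tin: flat round metal tin, 80 dia, 32 high, origin at the middle of its underside; to be left alone
- brush: hand brush lying on the bench, origin at the middle of its underside; to be left alone
There are look-alikes about, which are no part of the job. Leave any black look-alike of the knife alone.

How it is judged:
By the outcome, as a careful person would: the job done as asked, in the order asked, and still so for the second after the job is handed in, with the robot touching nothing.
It also fails if it takes over 72 s, if anything falls off the work surface, if the arm or the gripper's body presses on something with over 40 N, if the wrist force passes 120 N, or if a joint passes its speed limit or range.

ROBOT

A 7-joint arm with a two-finger parallel gripper is mounted at the origin on the work surface. World frame = base frame: x ahead of the robot, y to its left, z up, the work surface at z = 0. Lengths are in m, angles in rad, forces in N, time in s.
With the tool pointing down it reaches from about 0.4 to 0.85 m from the base axis. Payload 10.4 kg.
Tool frame: the origin (TCP) lies at the very end of the fingers, on their centre line; the grasp point (between the pads) lies 19 mm behind it (manip.grip_point_offset is the distance from the TCP to the grasp point, in m); z points along the fingers, y is the line along which they close (so a half turn about z gives the same grasp; the last joint's range is limited). The gripper opens to 85 mm and grips with 20 to 120 N. Pads are 22 mm wide; open, the fingers measure 114 mm over their backs; the gripper's body (76 mm by 85 mm) begins 54 mm behind the grasp point. The pads swing forward as they close: fully open they stand 13 mm farther back than shut.
Start: joints at [-1.158, 0.332, -0.065, 1.46, 0.022, 1.35, -0.088], TCP at [0.264, 0.567, 0.231] pointing down, gripper open.
Joint ranges: [-2.6, 2.6], [-0.5, 2.12], [-1.47, 1.34], [0.16, 2.42], [-1.27, 4.41], [0.06, 2.06], [-2.6, 2.6]. Speed limits (rad/s): [2.22, 2.22, 2.79, 2.79, 3.14, 3.14, 3.14].

INTERFACE

Orientations are given as a unit quaternion [x, y, z, w].
In Python, from workcell import manip gives the robot as it stands. The module is installed in compiled form; this text tells all that it offers.
- The arm moves only by the tool step_arm, never from a script. Its argument "moves" is a list of rows, each a list of 7 numbers: the closure, from 0 (fully open) to 1 (shut), then the shift along the world's x, y, z in mm, then the turn, a rotation vector about the world's x, y, z in rad. In form: [[grip, tx, ty, tz, ax, ay, az], ...]. A call has 1 to 10 rows; each row is the pose to reach, as a shift and turn from the pose commanded when the call began; what a row does not reach only later rows make up. A row lasts 1/10 s, in which the tool goes at most 50 mm and 8.59 degrees, less where a joint would pass 70% of its speed; a pose out of reach is approached as far as the arm can. A call with a gripper value outside its range is refused whole. The fingers move at their own pace and stop on an object; "grip_force" is the grip in N (left out, the last holds). Time passes only in rows, so rows that repeat a pose let the fingers close. It gives the time, the measured TCP pose, the force, the opening and the grip force at its end, in the units of the state.
- manip.get_obs(): the state, without advancing time (a new reading comes with each control period).
- manip.camera(name): name is "side" or "top" or "wrist"; returns a dict with "image" (384x512x3 uint8, blue, green, red), "K" (3x3 intrinsics, pixels), "dist_coeffs" ([k1, k2, p1, p2, k3] as OpenCV has them; the pictures are not rectified), "rvec" (rotation vector, rad) and "tvec" (3), from world to camera coordinates, as OpenCV has them; the wrist camera has in their place "mount" (4x4, takes a point from camera to tool coordinates, whose origin is the TCP and whose axes are the flange's). Camera axes: x right, y down, z forward; pixel columns grow to the right and rows downward; lengths in m; the calibration is good to about 2 mm. A picture is of the moment at which its call begins: read the wrist's pose just before it. There is no depth.
- manip.hand_in(): hands the job in; it is judged then, once.
The state is a dict: "clock": time; "joint_pos": joint angles; "joint_velocities": joint speeds; "tau": joint torques, N m; "position": TCP position; "ee_rot": TCP orientation; "ft_force": force on the tool from outside, world axes, zero at the start; "torque": the same for the moment, N m; "grip_width": opening from 0.0 (shut) to 1.0 (fully open); "grasp_force": force on a finger pad.
Only numpy, scipy, OpenCV 4.12 (cv2) and the standard library are available. Lean on these libraries where they do the work, as an engineer would, in place of code of your own. Each camera call takes 0.05 s, during which the arm holds its last target. There are 200 camera calls.

## Working session

There is one attempt and no reset: what is moved stays moved. The work goes in short steps, Python scripts to look and compute and a tool call to move; the robot and the scene stay as the last step left them, time stands still between calls to the robot, and variables do not carry over. Pictures are saved under pics/ and viewed, at most 13 in all, crops included, and the job is handed in when it is done.

Besides the shell and the picture viewer there is one more tool, called after "Call:" as name(argument=value, ...) on one line, values as JSON. step_arm: Moves the arm, as the interface text tells. Its arguments: {"type":"object","properties":{"moves":{"type":"array","items":{"type":"array","items":{"type":"number"}}},"grip_force":{"type":"number"}},"required":["moves"]}

```bash
mkdir -p pics; cat > h.py <<'E'
import numpy as np, cv2
from scipy.spatial.transform import Rotation as R
from workcell import manip
def cam(n):
    o=manip.get_obs(); c=manip.camera(n)
    if n=='wrist':
        T=np.eye(4);T[:3,:3]=R.from_quat(o['ee_rot']).as_matrix();T[:3,3]=o['position']
        M=np.linalg.inv(T@np.array(c['mount']))
        c['Rm']=M[:3,:3];c['t']=M[:3,3]
    else:
        c['Rm']=cv2.Rodrigues(np.array(c['rvec'],float))[0];c['t']=np.array(c['tvec'],float).ravel()
    return c
def save(n,c): 
    import pickle; pickle.dump(c,open(n+'.pkl','wb')); cv2.imwrite('pics/'+n+'.png',c['image'])
def load(n):
    import pickle; return pickle.load(open(n+'.pkl','rb'))
def ray(c,uv):
    p=cv2.undistortPoints(np.array(uv,float).reshape(-1,1,2),np.array(c['K']),np.array(c['dist_coeffs'])).reshape(-1,2)
    d=np.c_[p,np.ones(len(p))]@c['Rm']; return -c['Rm'].T@c['t'], d/np.linalg.norm(d,axis=1)[:,None]
def onz(c,uv,z):
    o,d=ray(c,uv); return o+d*((z-o[2])/d[:,2])[:,None]
def proj(c,P):
    return cv2.projectPoints(np.array(P,float).reshape(-1,1,3),cv2.Rodrigues(c['Rm'])[0],c['t'],np.array(c['K']),np.array(c['dist_coeffs']))[0].reshape(-1,2)
E
python3 - <<'E'
from h import *
o=manip.get_obs(); print({k:np.round(v,3) for k,v in o.items()})
ims=[]
for n in('top','side'):
    c=cam(n);save(n,c);print(n,np.round(-c['Rm'].T@c['t'],3),np.round(c['Rm'],2).tolist());ims.append(c['image'])
c=cam('wrist');save('wrist',c);print(manip.grip_point_offset,np.round(c['mount'],3).tolist())
E
```

```text
{'clock': np.float64(0.0), 'joint_pos': array([-1.158,  0.333, -0.065,  1.461,  0.022,  1.35 , -0.089]), 'joint_velocities': array([-0.001, -0.001,  0.   ,  0.001,  0.   , -0.001, -0.001]), 'tau': array([ 0.0000e+00, -6.2545e+01,  4.9000e-02, -3.9161e+01,  1.6000e-02,
        1.0000e-02, -0.0000e+00]), 'position': array([0.264, 0.566, 0.23 ]), 'ee_rot': array([ 0.216,  0.976, -0.001, -0.   ]), 'ft_force': array([0.804, 0.56 , 0.461]), 'torque': array([ 0.007, -0.075, -0.005]), 'grasp_force': np.float64(0.0), 'grip_width': np.float64(0.998)}
top [ 0.34  -0.042  1.434] [[-0.01, -1.0, -0.0], [-0.99, 0.01, -0.11], [0.11, 0.0, -0.99]]
side [-0.358 -0.933  1.145] [[0.74, -0.68, 0.02], [-0.44, -0.5, -0.74], [0.51, 0.54, -0.67]]
0.0187 [[0.0, -0.956, -0.294, 0.074], [1.0, 0.0, -0.0, 0.0], [0.0, -0.294, 0.956, -0.141], [0.0, 0.0, 0.0, 1.0]]
```

View pics/top.png

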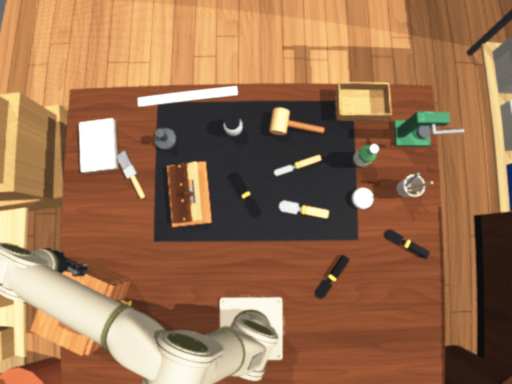

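View pics/side.png

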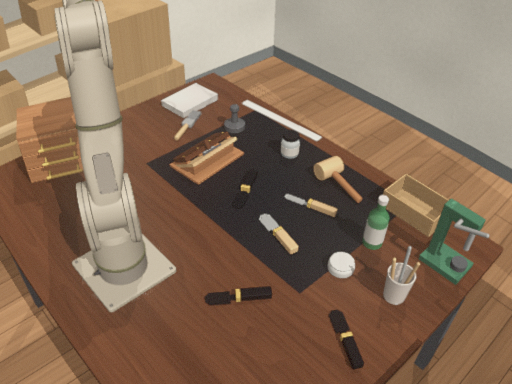

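The top view shows two light-handled knives: one at (303,210) and one at (298,165). The rack is at (188,195) and the black look-alikes are at (244,193), (332,277) and (406,244). In the side view the light-handled knives are at (278,234) and (312,205). There is also a brush or trowel at (130,175). The knife at top (303,210) has the wider blade, so I'll check it in a close crop.

```bash
python3 - <<'E'
from h import *
t=load('top');im=t['image']
a=cv2.resize(im[145:235,265:345],(400,450),interpolation=cv2.INTER_CUBIC)
b=cv2.resize(im[150:240,150:230],(400,450),interpolation=cv2.INTER_CUBIC)
cv2.imwrite('pics/crop1.png',np.hstack([a,b]))
hsv=cv2.cvtColor(im,cv2.COLOR_BGR2HSV)
for n in('top','side'):
    c=load(n);im=c['image'];h=cv2.cvtColor(im,cv2.COLOR_BGR2HSV)
    wood=cv2.inRange(h,(10,60,140),(30,200,255)); steel=cv2.inRange(h,(85,0,110),(130,90,255))|cv2.inRange(h,(0,0,140),(180,50,255))
    for nm,m in(('wood',wood),('steel',steel)):
        k,l,s,ce=cv2.connectedComponentsWithStats(m)
        for i in range(1,k):
            if 40<s[i,4]<900:
                pts=np.argwhere(l==i)[:,::-1].astype(float)
                r=cv2.minAreaRect(pts.astype(np.float32))
                w=onz(c,[ce[i]],0.012)[0]
                if .3<w[0]<.75 and abs(w[1])<.45: print(n,nm,ce[i].round(1),s[i,4],np.round(w,3),np.round(r[1],1))
E
```

```text
top wood [139.  153.9] 494 [0.663 0.429 0.012] [46.7 27.4]
top wood [307.6 161.1] 191 [ 0.627 -0.225  0.012] [ 7.  27.2]
top wood [365.5 187.5] 45 [ 0.523 -0.446  0.012] [17.6  6.1]
top wood [313.1 211.2] 161 [ 0.434 -0.241  0.012] [28.2  9.2]
top steel [165.8 137.8] 229 [0.725 0.324 0.012] [18. 18.]
top steel [283.7 169.8] 130 [ 0.594 -0.132  0.012] [ 6.3 21.5]
top steel [362.5 197.8] 354 [ 0.483 -0.432  0.012] [20. 21.]
top steel [289.2 206.7] 225 [ 0.452 -0.151  0.012] [22.  11.4]
side wood [180.6 131.6] 100 [0.531 0.431 0.012] [ 5.6 19.2]
side wood [244.9 187.8] 55 [0.499 0.015 0.012] [9.1 6.2]
side wood [321.1 206.8] 252 [ 0.625 -0.222  0.012] [29.7  8.7]
side wood [286.1 239.4] 297 [ 0.435 -0.247  0.012] [31.7 11.2]
side steel [294.5 198.7] 95 [ 0.587 -0.136  0.012] [20.6  4.7]
side steel [268.2 221.6] 188 [ 0.447 -0.155  0.012] [19.8 10.6]
side steel [376.1 236. ] 261 [ 0.657 -0.428  0.012] [16.4 22.8]
side steel [341.5 264.4] 556 [ 0.486 -0.428  0.012] [25. 25.]
```

View pics/crop1.png

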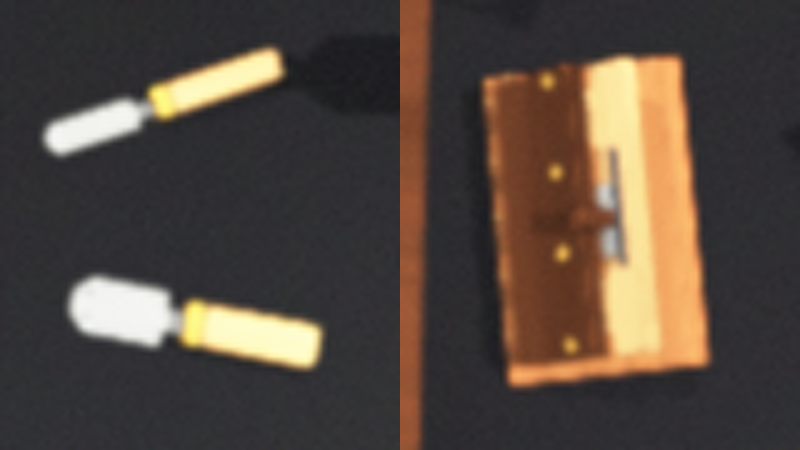

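The broad knife is the lower one, at top px (304,209): wide blade, plain handle. The slim one at (298,165) stays. In the right crop, the rack has its mouths facing right and the bolt is at about px (189,193). Next I'll move the wrist camera over the rack.

Call:
step_arm(moves=[[0,20,-30,20,0,0,-0.11],[0,45,-60,35,0,0,-0.22],[0,68,-90,50,0,0,-0.34],[0,90,-120,60,0,0,-0.45],[0,113,-150,70,0,0,-0.56],[0,136,-180,70,0,0,-0.68],[0,158,-210,70,0,0,-0.79],[0,181,-240,70,0,0,-0.9],[0,203,-270,70,0,0,-1.02],[0,226,-296,70,0,0,-1.13]])

```text
clock: 1.15
position: [0.4905, 0.2688, 0.3013]
ee_rot: [0.707, 0.707, -0.0, 0.0]
ft_force: [-0.4, 0.9, 0.1]
grip_width: 0.999
grasp_force: 0.0
```

Call:
step_arm(moves=[[0,0,0,0,0,0,0],[0,0,0,0,0,0,0],[0,0,0,0,0,0,0]])

```text
clock: 1.45
position: [0.489, 0.2717, 0.3011]
ee_rot: [0.704, 0.71, -0.0, -0.0]
ft_force: [0.4, 0.3, 0.1]
grip_width: 1.002
grasp_force: 0.0
```

```bash
python3 - <<'E'
from h import *
c=cam('wrist');save('w1',c);o=manip.get_obs();print(o['joint_pos'].round(2),o['position'].round(3),o['ee_rot'].round(3))
E
```

```text
[-0.83  0.15  0.27  1.54 -0.04  1.45 -0.55] [0.489 0.272 0.301] [ 0.704  0.71  -0.    -0.   ]
```

View pics/w1.png

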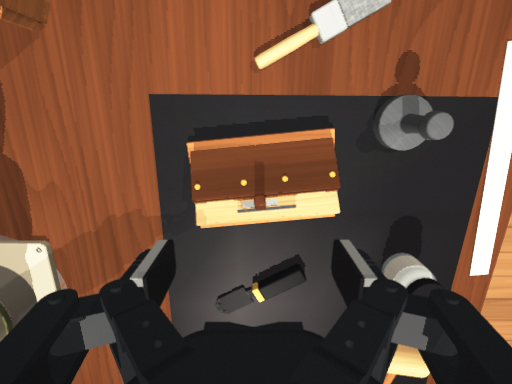

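The wrist view shows the rack square-on. The sill front edge runs (198,227) to (340,213), the bolt grip is near (260,185), and the press weight is at (405,122). I'll go closer and extract the edges.

Call:
step_arm(moves=[[0,0,-10,-33,0,0,0],[0,0,-20,-66,0,0,0],[0,0,-30,-100,0,0,0],[0,0,-30,-100,0,0,0],[0,0,-30,-100,0,0,0],[0,0,-30,-100,0,0,0]])

```text
clock: 2.1
position: [0.4904, 0.2422, 0.2035]
ee_rot: [0.705, 0.709, 0.002, 0.0]
ft_force: [-0.4, -0.3, 0.7]
grip_width: 1.003
grasp_force: 0.0
```

```bash
python3 - <<'E'
from h import *
c=cam('wrist');save('w2',c);o=manip.get_obs();print(o['joint_pos'].round(2),o['position'].round(3),o['ee_rot'].round(3))
cv2.imwrite('pics/w2c.png',cv2.resize(c['image'][90:270,130:400],(800,533),interpolation=cv2.INTER_CUBIC))
E
```

```text
[-0.79  0.17  0.28  1.73 -0.05  1.25 -0.49] [0.49  0.242 0.203] [0.705 0.709 0.002 0.   ]
```

View pics/w2c.png

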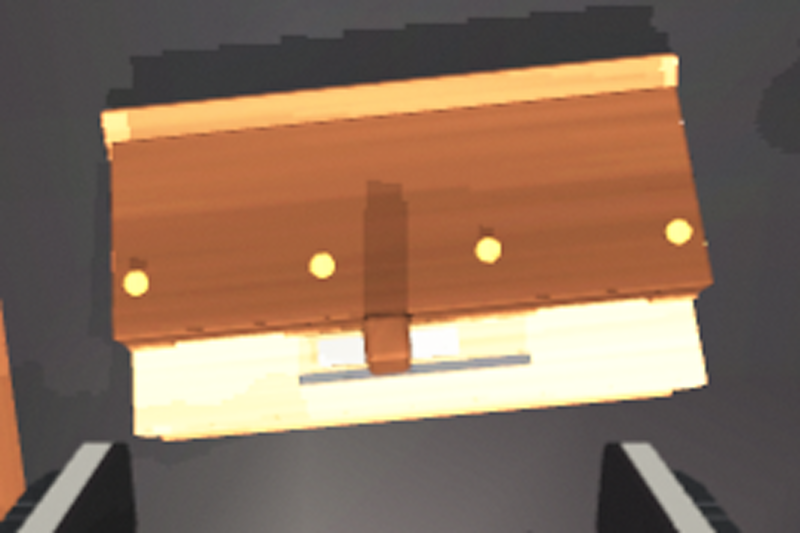

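The crop shows the roof front edge from (113,343) to (712,285), the sill front edge from (137,437) to (706,385), the sill sides, and the bolt grip top at (388,365). I'll fit those lines at sub-pixel precision.

```bash
cat > rack.py <<'E'
from h import *
c=load('w2');im=c['image']; g=im[:,:,2].astype(float)  # red
s=2.963; F=lambda x,y:(130+(x+.5)/s-.5, 90+(y+.5)/s-.5)
def edge(p0,p1,n,half=5):
    # subpixel strongest gradient along normal at samples between p0,p1, then line fit
    p0,p1=np.array(p0),np.array(p1);d=(p1-p0)/np.linalg.norm(p1-p0);nn=np.array([-d[1],d[0]])
    P=[]
    gs=cv2.GaussianBlur(g,(0,0),.8).astype(np.float32)
    tt=np.arange(-half,half+.01,.25)
    for a in np.linspace(.06,.94,n):
        q=p0+a*(p1-p0); x=(q+np.outer(tt,nn)).astype(np.float32)
        v=cv2.remap(gs,x[:,0],x[:,1],cv2.INTER_LINEAR).ravel(); k=np.argmax(abs(np.gradient(v)))
        P.append(x[k])
    P=np.array(P); r=cv2.fitLine(P,cv2.DIST_HUBER,0,.01,.01).ravel()
    res=(P-r[2:])@np.array([-r[1],r[0]]); print('res',np.median(abs(res)).round(2),end=' ')
    return r
def X(a,b):
    A=np.array([a[:2],-b[:2]]).T; t=np.linalg.solve(A,b[2:]-a[2:]); return a[2:]+t[0]*a[:2]
front=edge(F(140,437),F(700,385),40); rf=edge(F(118,343),F(708,287),40)
sl=edge(F(133,350),F(136,432),12,4); sr=edge(F(697,300),F(706,380),12,4)
rb=edge(F(118,142),F(675,88),40,4)
rl=edge(F(112,150),F(113,338),20,4); rr=edge(F(680,95),F(711,280),20,4)
pts={'sillL':(X(front,sl),.071),'sillR':(X(front,sr),.071),'roofL':(X(rf,rl),.0767),'roofR':(X(rf,rr),.0767),'backL':(X(rb,rl),.0377),'backR':(X(rb,rr),.0377)}
W={}
print()
for k,(p,z) in pts.items(): W[k]=onz(c,[p],z)[0]; print(k,p.round(1),W[k].round(4))
for k in('sill','roof','back'):
    d=W[k+'L']-W[k+'R']; print(k,'width',np.linalg.norm(d).round(4),'yaw of slot x',np.degrees(np.arctan2(-d[0]*-1,-d[1]*-1)).round(2), 'mid',((W[k+'L']+W[k+'R'])/2).round(4))
E
python3 rack.py
```

```text
res 0.15 res 0.29 res 0.15 res 0.12 res 0.2 res 0.12 res 0.19 
sillL [174.6 239.5] [0.4036 0.1774 0.071 ]
sillR [369.2 222.1] [0.6203 0.1997 0.071 ]
roofL [167.4 206.8] [0.4008 0.2186 0.0767]
roofR [371. 188.] [0.6143 0.2406 0.0767]
backL [167.5 137.4] [0.3951 0.2873 0.0377]
backR [357.5 118.5] [0.6066 0.3092 0.0377]
sill width 0.2178 yaw of slot x -95.89 mid [0.5119 0.1885 0.071 ]
roof width 0.2147 yaw of slot x -95.88 mid [0.5075 0.2296 0.0767]
back width 0.2127 yaw of slot x -95.91 mid [0.5009 0.2983 0.0377]
```

Call:
step_arm(moves=[[0,-10,-45,20,0,0,0],[0,-20,-90,40,0,0,-0.05],[0,-30,-135,50,0,0,-0.1],[0,-35,-180,50,0,0,-0.15],[0,-40,-225,50,0,0,-0.2],[0,-45,-270,50,0,0,-0.2],[0,-50,-315,40,0,0,-0.2],[0,-53,-360,30,0,0,-0.2],[0,-55,-400,10,0,0,-0.2],[0,-55,-430,0,0,0,-0.2]])

```text
clock: 3.15
position: [0.4347, -0.1918, 0.202]
ee_rot: [0.773, 0.634, 0.001, 0.001]
ft_force: [1.3, 0.9, 0.5]
grip_width: 0.996
grasp_force: 0.0
```

Call:
step_arm(moves=[[0,0,0,0,0,0,0],[0,0,0,0,0,0,0],[0,0,0,0,0,0,0],[0,0,0,0,0,0,0]])

```text
clock: 3.55
position: [0.4355, -0.1883, 0.202]
ee_rot: [0.772, 0.636, 0.001, 0.0]
ft_force: [0.4, 0.2, 1.1]
grip_width: 1.002
grasp_force: 0.0
```

```bash
python3 - <<'E'
from h import *
c=cam('wrist');save('w3',c);o=manip.get_obs();print(o['joint_pos'].round(2),o['position'].round(4),o['ee_rot'].round(3))
E
```

```text
[-0.42 -0.02  0.73  1.92  0.01  1.23  0.12] [ 0.4354 -0.1885  0.2019] [0.772 0.636 0.001 0.   ]
```

View pics/w3.png

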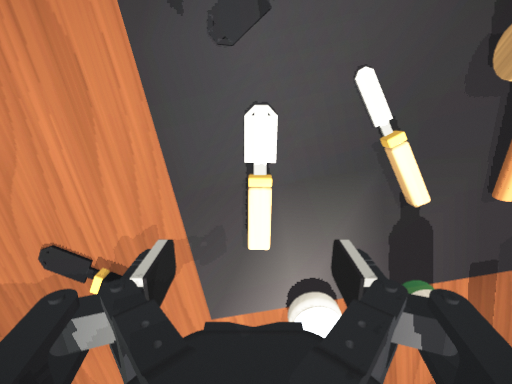

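The wrist view shows the broad knife centred, with the blade at (261,133) and the handle at (260,220), nearly aligned with the tool. The slim knife lies to the right at (390,140). Measuring now.

```bash
cat > knife.py <<'E'
from h import *
import sys
c=load('w3');im=c['image'];h=cv2.cvtColor(im,cv2.COLOR_BGR2HSV)
m=np.zeros(h.shape[:2],np.uint8);m[90:256,225:300]=255
bl=cv2.inRange(h,(0,0,150),(180,60,255))&m; ha=cv2.inRange(h,(8,61,110),(40,255,255))&m
for nm,k,z in(('blade',bl,.005),('handle',ha,.024)):
    n,l,s,ce=cv2.connectedComponentsWithStats(k);i=1+np.argmax(s[1:,4]);p=np.argwhere(l==i)[:,::-1].astype(np.float32)
    w=onz(c,p,z)[:,:2].astype(np.float32);r=cv2.minAreaRect(w)
    b=cv2.boxPoints(r);e=sorted([(np.linalg.norm(b[1]-b[0]),*(b[1]-b[0])),(np.linalg.norm(b[2]-b[1]),*(b[2]-b[1]))])
    a=np.degrees(np.arctan2(e[1][2],e[1][1]))%180
    print(nm,ce[i].round(1),'centre',np.round(r[0],4),'size',np.round(r[1],4),'yaw',a.round(2), 'bbox',s[i])
R0=R.from_quat(manip.get_obs()['ee_rot']).as_matrix();print(R0.round(4).tolist())
E
python3 knife.py
```

```text
blade [260.2 137.4] centre [ 0.4528 -0.1525] size [0.0849 0.0406] yaw 78.38 bbox [ 244  105   34   70 1986]
handle [258.  191.6] centre [ 0.4346 -0.2396] size [0.1027 0.0306] yaw 77.63 bbox [247 174  26  76 374]
[[0.1919, 0.9814, 0.0012], [0.9814, -0.1919, 0.0003], [0.0005, 0.0011, -1.0]]
```

Call:
step_arm(moves=[[0,0,-20,-40,0,0,-0.012],[0,1,-42,-80,0,0,-0.012],[0,1,-42,-120,0,0,-0.012],[0,1,-42,-150,0,0,-0.012],[0,1,-42,-170,0,0,-0.012],[0,1,-42,-185,0,0,-0.012],[0,1,-42,-192,0,0,-0.012],[0,1,-42,-196,0,0,-0.012],[0,1,-42,-197,0,0,-0.012],[0,1,-42,-197,0,0,-0.012]])

```text
clock: 4.6
position: [0.4364, -0.2315, 0.005]
ee_rot: [0.776, 0.63, 0.0, 0.0]
ft_force: [-0.0, 0.2, -0.1]
grip_width: 0.997
grasp_force: 0.0
```

Call:
step_arm(moves=[[0.3,0,0,0,0,0,0],[0.7,0,0,0,0,0,0],[0.8,0,0,0,0,0,0],[0.8,0,0,0,0,0,0],[0.8,0,0,0,0,0,0],[0.8,0,0,0,0,0,0],[0.8,0,0,0,0,0,0],[0.8,0,0,0,0,0,0]], grip_force=50)

```text
clock: 5.4
position: [0.4361, -0.2315, 0.0047]
ee_rot: [0.776, 0.63, 0.0, 0.0]
ft_force: [-0.5, 0.7, 5.5]
grip_width: 0.339
grasp_force: 50.2
```

```bash
cat > tgt.py <<'E'
from h import *
import sys,json,os
P=dict(o=[.509,.217,.055],yaw=95.9,kx=.0555,ky=0.,kz=.0047,dyaw=0.)
if os.path.exists('p.json'): P.update(json.load(open('p.json')))
a=np.radians(P['yaw']);ch=np.cos(np.pi/6)
X=np.array([np.cos(a)*ch,np.sin(a)*ch,-.5]);Y=np.array([-np.sin(a),np.cos(a),0]);Z=np.cross(X,Y)
S=np.c_[X,Y,Z]; O=np.array(P['o'])
Kt=np.array([P['kx'],P['ky'],P['kz']])  # knife origin in tool frame
Rk=R.from_euler('z',P['dyaw'],degrees=True).as_matrix()@np.diag([1,-1,-1]) # knife axes in tool frame
def tool_for_knife(p): 
    Rt=S@Rk.T; return O+S@np.array(p)-Rt@Kt,Rt
def delta(p):
    o=manip.get_obs();t,Rt=tool_for_knife(p)
    Rc=R.from_quat(o['ee_rot']).as_matrix()
    return (1e3*(t-o['position'])).round(1),R.from_matrix(Rt@Rc.T).as_rotvec().round(3)
def knife_now():
    o=manip.get_obs();Rc=R.from_quat(o['ee_rot']).as_matrix()
    k=o['position']+Rc@Kt; return (1e3*S.T@(k-O)).round(1), R.from_matrix(S.T@Rc@Rk).as_rotvec(degrees=True).round(2)
if __name__=='__main__':
    print('now',*knife_now()); print('F slot',(S.T@manip.get_obs()['ft_force']).round(1),'1mm slot x,y,z:',S.T.round(3).tolist())
    for s in sys.argv[1:]: print(s,*delta(np.array(eval(s))/1e3))
E
python3 tgt.py -115,-70,12 -115,70,12
```

```text
now [-306.5  101.7 -240.5] [  4.62 -29.76 -17.36]
F slot [-2.1  0.4  5.1] 1mm slot x,y,z: [[-0.089, 0.861, -0.5], [-0.995, -0.103, 0.0], [-0.051, 0.497, 0.866]]
-115,-70,12 [156.9 317.1 150.1] [-0.525  0.028  0.303]
-115,70,12 [ 17.6 302.7 150.1] [-0.525  0.028  0.303]
```

Call:
step_arm(moves=[[0.8,0,0,20,0,0,0],[0.8,0,0,50,0,0,0],[0.8,0,0,80,0,0,0],[0.8,0,0,110,0,0,0],[0.8,0,0,120,0,0,0]], grip_force=80)

```text
clock: 5.9
position: [0.4368, -0.2319, 0.1267]
ee_rot: [0.776, 0.63, 0.001, 0.001]
ft_force: [0.4, 0.3, -1.1]
grip_width: 0.333
grasp_force: 80.5
```

```bash
python3 tgt.py -115,-70,12 -115,70,12; python3 -c "
from h import *
print(manip.get_obs()['ft_force'],manip.get_obs()['torque'],manip.get_obs()['joint_pos'].round(2))"
```

```text
now [-368.   101.  -135.1] [  4.46 -29.74 -17.42]
F slot [ 0.8 -0.4 -0.8] 1mm slot x,y,z: [[-0.089, 0.861, -0.5], [-0.995, -0.103, 0.0], [-0.051, 0.497, 0.866]]
-115,-70,12 [156.2 317.6  28. ] [-0.525  0.031  0.302]
-115,70,12 [ 16.9 303.2  28. ] [-0.525  0.031  0.302]
[ 0.39155974  0.30518154 -1.05059143] [-0.09390009 -0.00649949 -0.0351815 ] [-0.35  0.16  0.82  1.97 -0.13  1.07  0.31]
```

Call:
step_arm(moves=[[0.8,15,30,20,-0.05,0.003,0.03],[0.8,30,60,40,-0.1,0.006,0.06],[0.8,47,95,50,-0.16,0.009,0.09],[0.8,62,127,50,-0.21,0.012,0.12],[0.8,78,159,50,-0.26,0.016,0.15],[0.8,94,190,50,-0.32,0.019,0.18],[0.8,110,222,50,-0.37,0.022,0.21],[0.8,125,254,50,-0.42,0.025,0.24],[0.8,141,286,50,-0.47,0.028,0.27],[0.8,156,317,40,-0.525,0.031,0.302]])

```text
clock: 6.9
position: [0.5926, 0.0874, 0.1641]
ee_rot: [0.647, 0.717, -0.175, 0.192]
ft_force: [-0.0, -0.2, -1.0]
grip_width: 0.334
grasp_force: 80.4
```

Call:
step_arm(moves=[[0.8,0,0,-6,0,0,0],[0.8,0,0,-10,0,0,0],[0.8,0,0,-10,0,0,0],[0.8,0,0,-10,0,0,0],[0.8,0,0,-10,0,0,0]])

```text
clock: 7.4
position: [0.5919, 0.0846, 0.155]
ee_rot: [0.648, 0.716, -0.174, 0.191]
ft_force: [-0.0, 0.1, -1.5]
grip_width: 0.333
grasp_force: 80.4
```

```bash
python3 tgt.py -115,-70,12; python3 - <<'E'
from h import *
c=cam('wrist');save('w4',c);o=manip.get_obs();print(o['joint_pos'].round(2))
E
```

```text
now [-115.9  -68.9   11.8] [ 0.21 -0.03 -0.1 ]
F slot [ 0.9  0.  -1.3] 1mm slot x,y,z: [[-0.089, 0.861, -0.5], [-0.995, -0.103, 0.0], [-0.051, 0.497, 0.866]]
-115,-70,12 [ 1.   1.1 -0.3] [-0.    -0.002  0.003]
[-0.89  0.47  0.52  1.62  0.28  1.29 -0.4 ]
```

View pics/w4.png

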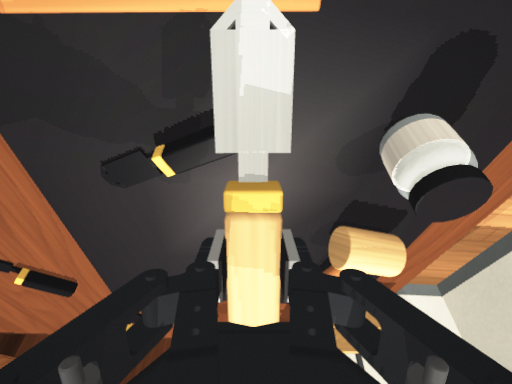

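The wrist view shows the blade at (253,90), with its shoulder corners near (214,152) and (292,152). The sill front edge is at the top, with its right end at (320,10). I'll measure the knife in the hand and the sill corner relative to it.

```bash
cat > inhand.py <<'E'
from h import *
import sys
c=load(sys.argv[1]);M=np.array(c['mount'])
def ont(uv,z): # tool-frame plane
    p=cv2.undistortPoints(np.array(uv,float).reshape(-1,1,2),np.array(c['K']),np.array(c['dist_coeffs'])).reshape(-1,2)
    d=np.c_[p,np.ones(len(p))]@M[:3,:3].T;o=M[:3,3];return 1e3*(o+d*((z-o[2])/d[:,2])[:,None])
im=c['image'];h=cv2.cvtColor(im,cv2.COLOR_BGR2HSV).astype(int);g=im.astype(int)
if __name__=='__main__':
  for r in(40,60,90,120,145):
    row=g[r,180:330].sum(1);k=np.where(row>390)[0]+180;print(r,k.min(),k.max(),ont([[k.min()-.5,r],[k.max()+.5,r]],-.0003)[:,:2].round(1).tolist())
  col=g[:200,225].sum(1);k=np.where(col>390)[0];print('shoulder row L',k.max(),ont([[225,k.max()+.5]],-.0003).round(1))
  col=g[:200,280].sum(1);k=np.where(col>390)[0];print('shoulder row R',k.max(),ont([[280,k.max()+.5]],-.0003).round(1))
  s=g[:,:,2]
  print('sill row', s[2,312:326],s[6,312:326],s[0:16,300],s[0:16,120])
  print('sill corner tool', ont([[320,10.5],[300,10.5],[120,11]],.0047+.0118).round(1))
E
python3 inhand.py w4
```

```text
40 210 294 [[107.1, -19.6], [107.1, 20.2]]
60 211 293 [[98.5, -19.6], [98.5, 20.1]]
90 212 292 [[85.1, -19.7], [85.1, 20.2]]
120 214 291 [[70.8, -19.3], [70.8, 20.3]]
145 215 290 [[58.2, -19.4], [58.2, 20.3]]
shoulder row L 199 [[ 28.3 -14.8  -0.3]]
shoulder row R 199 [[28.2 15.7 -0.3]]
sill row [254 254 254 253 253 254 253 250 203  59  48  48  48  48] [254 254 254 254 254 254 253 235 135  49  48  49  48  47] [253 253 254 254 254 254 254 254 254 253 249 192  68  51  50  51] [250 250 251 251 252 252 253 254 254 254 253 250 172  66  50  50]
sill corner tool [[124.2  34.9  16.5]
 [124.2  24.7  16.5]
 [124.1 -67.1  16.5]]
```

```bash
echo '{"kx":0.0545,"ky":0.00035}' > p.json; python3 tgt.py -85,-70,15
```

```text
now [-116.7  -69.3   11.9] [ 0.2  -0.03 -0.08]
F slot [ 1.1  0.  -1.6] 1mm slot x,y,z: [[-0.089, 0.861, -0.5], [-0.995, -0.103, 0.0], [-0.051, 0.497, 0.866]]
-85,-70,15 [ -2.2  28.9 -13.1] [-0.    -0.002  0.003]
```

Call:
step_arm(moves=[[0.8,-0.5,5,0,0,0,0.003],[0.8,-1.5,15,-5,0,0,0.003],[0.8,-2,25,-10,0,0,0.003],[0.8,-2,29,-13,0,0,0.003],[0.8,-2,29,-13,0,0,0.003],[0.8,-2,29,-13,0,0,0.003],[0.8,-2,29,-13,0,0,0.003]])

```text
clock: 8.15
position: [0.59, 0.1141, 0.1415]
ee_rot: [0.646, 0.718, -0.175, 0.191]
ft_force: [-0.5, -0.4, -2.3]
grip_width: 0.334
grasp_force: 80.4
```

```bash
python3 tgt.py -85,-70,15; python3 - <<'E'
from h import *
c=cam('wrist');save('w5',c);s=cam('side');save('s5',s)
a=cv2.resize(c['image'][:200,100:400],(750,500),interpolation=cv2.INTER_CUBIC)
cv2.imwrite('pics/w5c.png',a)
E
```

```text
now [-84.6 -70.2  14.9] [0.13 0.03 0.12]
F slot [ 0.8  0.5 -2.1] 1mm slot x,y,z: [[-0.089, 0.861, -0.5], [-0.995, -0.103, 0.0], [-0.051, 0.497, 0.866]]
-85,-70,15 [-0.3 -0.3  0.3] [ 0.001 -0.003 -0.001]
```

View pics/w5c.png

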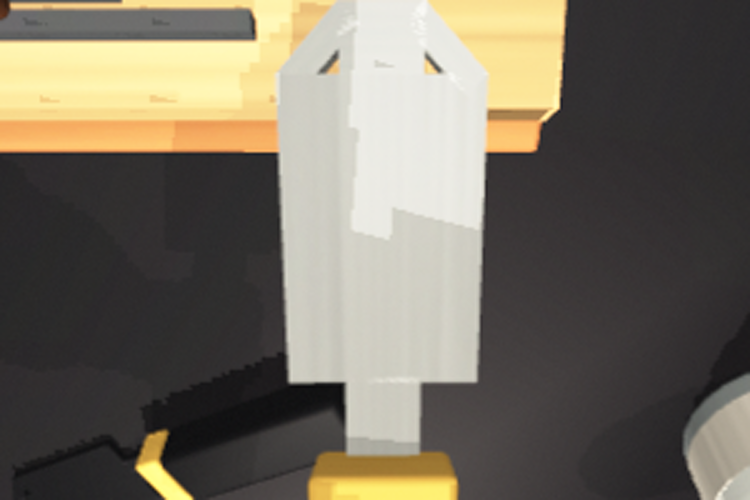

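The crop shows the sill's right front corner near (560,110), with the front face below it, and the rail's right end at (255,38). The blade is straight and square to the sill.

```bash
python3 - w5 <<'E'
from h import *
import sys
sys.argv=['x','w5']
from inhand import ont
F=lambda x,y:(100+(x+.5)/2.5-.5,(y+.5)/2.5-.5)
z0=.0047+.0149
print('expect sill corner 107.1,38.1; got',ont([F(560,108),F(562,60)],z0).round(1).tolist())
print('front edge rows', ont([F(100,108),F(100,122)],z0).round(1).tolist())
print('bottom front corner (expect 107.1,38.1)',ont([F(538,151)],z0+.012).round(1).tolist())
print('rail end expect y -25.8, x 119.6',ont([F(255,38)],z0).round(1).tolist(),ont([F(255,25)],z0-.006).round(1).tolist())
print('blade',ont([F(290,381),F(478,381),F(278,80),F(488,80)],-.0003).round(1).tolist())
E
```

```text
expect sill corner 107.1,38.1; got [[110.1, 38.6, 19.6], [119.2, 38.4, 19.6]]
front edge rows [[110.1, -60.0, 19.6], [107.4, -60.4, 19.6]]
bottom front corner (expect 107.1,38.1) [[103.6, 37.0, 31.6]]
rail end expect y -25.8, x 119.6 [[123.2, -26.0, 19.6]] [[123.7, -24.9, 13.6]]
blade [[54.5, -18.9, -0.3], [54.5, 20.6, -0.3], [110.5, -18.8, -0.3], [110.5, 20.2, -0.3]]
```

Lateral agreement with the rack model is within 0.5 mm. Lowering onto the sill.

Call:
step_arm(moves=[[0.8,0.2,-2,-3.5,0,0,0],[0.8,0.4,-4,-7,0,0,0],[0.8,0.6,-6,-10,0,0,0],[0.8,0.7,-7,-12,0,0,0],[0.8,0.7,-7,-12,0,0,0],[0.8,0.7,-7,-12,0,0,0]])

```text
clock: 8.85
position: [0.5906, 0.1077, 0.1295]
ee_rot: [0.646, 0.718, -0.174, 0.191]
ft_force: [-0.8, 0.1, 0.4]
grip_width: 0.33
grasp_force: 80.7
```

```bash
python3 tgt.py -60,-70,1
```

```text
now [-84.2 -70.1   1.2] [0.11 0.01 0.15]
F slot [-0.   0.8  0.4] 1mm slot x,y,z: [[-0.089, 0.861, -0.5], [-0.995, -0.103, 0.0], [-0.051, 0.497, 0.866]]
-60,-70,1 [ -2.4  20.7 -12.3] [ 0.    -0.003 -0.001]
```

Call:
step_arm(moves=[[0.8,0,-0.5,-0.9,0,0,0],[0.8,0,-0.5,-0.9,0,0,0],[0.8,0,-0.5,-0.9,0,0,0]])

```text
clock: 9.15
position: [0.5907, 0.1074, 0.1287]
ee_rot: [0.646, 0.718, -0.174, 0.191]
ft_force: [-1.2, 1.6, 2.2]
grip_width: 0.33
grasp_force: 81.0
```

```bash
python3 tgt.py -60,-70,0
```

```text
now [-84.1 -70.2   0.4] [ 0.09 -0.01  0.15]
F slot [0.4 1.1 2.8] 1mm slot x,y,z: [[-0.089, 0.861, -0.5], [-0.995, -0.103, 0.0], [-0.051, 0.497, 0.866]]
-60,-70,0 [ -2.5  20.5 -12.4] [ 0.    -0.003 -0.002]
```

On the floor with light contact. Sliding in.

Call:
step_arm(moves=[[0.8,-0.3,2.6,-1.5,0,0,0],[0.8,-0.5,5.2,-3,0,0,0],[0.8,-0.8,7.7,-4.5,0,0,0],[0.8,-1.1,10.3,-6,0,0,0],[0.8,-1.3,12.9,-7.5,0,0,0],[0.8,-1.6,15.5,-9,0,0,0],[0.8,-1.9,18,-10.5,0,0,0],[0.8,-2.1,20.7,-12,0,0,0],[0.8,-2.1,20.7,-12,0,0,0]])

```text
clock: 10.05
position: [0.5886, 0.1287, 0.1164]
ee_rot: [0.646, 0.718, -0.174, 0.191]
ft_force: [-0.4, 0.4, 4.3]
grip_width: 0.333
grasp_force: 81.3
```

```bash
python3 tgt.py -35,-70,0
```

```text
now [-59.4 -70.2   0.4] [ 0.07 -0.01  0.19]
F slot [-1.8  0.3  4. ] 1mm slot x,y,z: [[-0.089, 0.861, -0.5], [-0.995, -0.103, 0.0], [-0.051, 0.497, 0.866]]
-35,-70,0 [ -2.6  20.7 -12.6] [ 0.    -0.003 -0.002]
```

Call:
step_arm(moves=[[0.8,-0.3,2.6,-1.5,0,0,0],[0.8,-0.5,5.2,-3,0,0,0],[0.8,-0.8,7.7,-4.5,0,0,0],[0.8,-1.1,10.3,-6,0,0,0],[0.8,-1.3,12.9,-7.5,0,0,0],[0.8,-1.6,15.5,-9,0,0,0],[0.8,-1.9,18,-10.5,0,0,0],[0.8,-1.9,18,-10.5,0,0,0]])

```text
clock: 10.85
position: [0.587, 0.1464, 0.1064]
ee_rot: [0.646, 0.718, -0.174, 0.192]
ft_force: [-0.2, 1.4, 7.1]
grip_width: 0.334
grasp_force: 81.6
```

```bash
python3 tgt.py -35,-70,0
```

```text
now [-38.9 -70.6   0.7] [0.04 0.01 0.16]
F slot [-2.3  0.1  6.9] 1mm slot x,y,z: [[-0.089, 0.861, -0.5], [-0.995, -0.103, 0.0], [-0.051, 0.497, 0.866]]
-35,-70,0 [-1.   3.  -2.5] [ 0.    -0.002 -0.002]
```

Call:
step_arm(moves=[[0.8,-0.2,1.7,-1,0,0,0],[0.8,-0.4,3.4,-2,0,0,0],[0.8,-0.5,5.2,-3,0,0,0],[0.8,-0.7,6.9,-4,0,0,0],[0.8,-0.9,8.6,-5,0,0,0],[0.8,-1.1,10.3,-6,0,0,0]])

```text
clock: 11.45
position: [0.5862, 0.156, 0.101]
ee_rot: [0.646, 0.718, -0.174, 0.192]
ft_force: [-0.8, -0.7, 11.2]
grip_width: 0.332
grasp_force: 81.6
```

```bash
python3 tgt.py -35,-70,0
```

```text
now [-27.9 -70.8   0.8] [0.04 0.05 0.11]
F slot [-6.1  0.8  9.4] 1mm slot x,y,z: [[-0.089, 0.861, -0.5], [-0.995, -0.103, 0.0], [-0.051, 0.497, 0.866]]
-35,-70,0 [-0.2 -6.6  2.9] [ 0.001 -0.001 -0.001]
```

Call:
step_arm(moves=[[0.8,-0.2,1.9,-0.5,0,0,0],[0.8,-0.4,3.6,-1.5,0,0,0],[0.8,-0.5,5.4,-2.6,0,0,0],[0.8,-0.5,5.4,-2.6,0,0,0]])

```text
clock: 11.85
position: [0.5857, 0.159, 0.0994]
ee_rot: [0.647, 0.717, -0.176, 0.193]
ft_force: [-3.4, -6.6, 18.2]
grip_width: 0.333
grasp_force: 82.6
```

```bash
python3 tgt.py -25,-70,0
```

```text
now [-24.5 -70.6   0.7] [0.15 0.25 0.01]
F slot [-14.5   4.   12.7] 1mm slot x,y,z: [[-0.089, 0.861, -0.5], [-0.995, -0.103, 0.0], [-0.051, 0.497, 0.866]]
-25,-70,0 [-0.6 -1.  -0.6] [ 0.005 -0.002  0.001]
```

Call:
step_arm(moves=[[0.8,-0.1,1.5,0,0,0,0],[0.8,-0.2,3,-0.8,0,0,0],[0.8,-0.2,3,-0.8,0,0,0]])

```text
clock: 12.15
position: [0.5857, 0.1591, 0.0994]
ee_rot: [0.647, 0.716, -0.177, 0.194]
ft_force: [-4.7, -13.9, 23.0]
grip_width: 0.33
grasp_force: 82.6
```

```bash
python3 tgt.py -82,-70,1
```

```text
now [-24.4 -70.8   0.6] [ 0.25  0.46 -0.1 ]
F slot [-23.1   6.1  13.3] 1mm slot x,y,z: [[-0.089, 0.861, -0.5], [-0.995, -0.103, 0.0], [-0.051, 0.497, 0.866]]
-82,-70,1 [  4.4 -49.7  28.7] [ 0.008 -0.002  0.004]
```

Firm stop at about 42 mm depth, so the slot at y=-70 (mouth_b) is packed. Withdrawing and crossing to mouth_a.

Call:
step_arm(moves=[[0.8,0.5,-5,3,0,0,0],[0.8,1.3,-13,7.5,0,0,0],[0.8,2.2,-21.5,12.5,0,0,0],[0.8,3.1,-30,17.5,0,0,0],[0.8,4,-39,22.5,0,0,0],[0.8,4.9,-47.4,27.5,0,0,0],[0.8,5.8,-56,33,0,0,0],[0.8,6.7,-64.6,41,0,0,0],[0.8,7.5,-73,51,0,0,0],[0.8,8,-77.5,58,0,0,0]])

```text
clock: 13.15
position: [0.5929, 0.0854, 0.1558]
ee_rot: [0.647, 0.717, -0.175, 0.192]
ft_force: [0.2, -0.3, -1.2]
grip_width: 0.333
grasp_force: 80.5
```

Call:
step_arm(moves=[[0.8,-20,-2,0,0,0,0],[0.8,-45,-4.6,0,0,0,0],[0.8,-70,-7.2,0,0,0,0],[0.8,-95,-9.8,0,0,0,0],[0.8,-120,-12.4,0,0,0,0],[0.8,-139,-14.4,0,0,0,0],[0.8,-139,-14.4,0,0,0,0],[0.8,-139,-14.4,0,0,0,0]])

```text
clock: 13.95
position: [0.4541, 0.0728, 0.155]
ee_rot: [0.646, 0.718, -0.174, 0.191]
ft_force: [0.8, 0.5, -1.3]
grip_width: 0.329
grasp_force: 80.5
```

```bash
python3 tgt.py -83,70,14; python3 - <<'E'
from h import *
c=cam('wrist');save('w6',c)
import sys;sys.argv=['x','w6']
from inhand import ont,g
for r in(60,90,120,145):
    row=g[r,180:330].sum(1);k=np.where(row>390)[0]+180;print(r,ont([[k.min()-.5,r],[k.max()+.5,r]],-.0003)[:,:2].round(1).tolist())
print(g[140:165,228].sum(1),g[140:165,280].sum(1),ont([[254,152.5]],-.0003))
print(manip.get_obs()['joint_pos'].round(2))
E
```

```text
now [-114.8   69.2   13.1] [ 0.07 -0.04  0.16]
F slot [ 1.  -0.8 -0.9] 1mm slot x,y,z: [[-0.089, 0.861, -0.5], [-0.995, -0.103, 0.0], [-0.051, 0.497, 0.866]]
-83,70,14 [ -3.8  27.8 -15.1] [-0.    -0.002 -0.002]
60 [[98.5, -19.6], [98.5, 20.1]]
90 [[85.1, -19.7], [85.1, 20.7]]
120 [[70.8, -19.3], [70.8, 20.3]]
145 [[58.2, -19.4], [58.2, 20.3]]
[644 645 645 645 642 642 642 643 645 643 641 641 605 419 265 263 267 269
 273 235  98  91  73  90 183] [656 654 657 655 656 655 655 655 652 656 653 654 610 396 315 322 337 339
 329 314 354 352 212 189 189] [[54.30025062  1.23795533 -0.3       ]]
[-1.06  0.17  0.51  1.96  0.4   1.3  -0.61]
```

The knife hasn't slipped in the grip. Same approach at mouth_a.

Call:
step_arm(moves=[[0.8,-1,7,-4,0,0,-0.002],[0.8,-2,14,-8,0,0,-0.002],[0.8,-3,21,-11,0,0,-0.002],[0.8,-3.8,27.8,-15,0,0,-0.002],[0.8,-3.5,25.5,-19,0,0,-0.002],[0.8,-3.3,23.5,-23,0,0,-0.002],[0.8,-3.1,21.5,-25.5,0,0,-0.002],[0.8,-3.1,21.3,-26.4,0,0,-0.002],[0.8,-3.1,21.3,-26.4,0,0,-0.002],[0.8,-3.1,21.3,-26.4,0,0,-0.002]])

```text
clock: 15.0
position: [0.4508, 0.0939, 0.1284]
ee_rot: [0.647, 0.717, -0.174, 0.191]
ft_force: [-0.2, -0.4, 0.7]
grip_width: 0.334
grasp_force: 80.9
```

```bash
python3 tgt.py -60,70,0.5
```

```text
now [-83.1  70.3   0.6] [ 0.17 -0.    0.03]
F slot [-0.7  0.3  0.4] 1mm slot x,y,z: [[-0.089, 0.861, -0.5], [-0.995, -0.103, 0.0], [-0.051, 0.497, 0.866]]
-60,70,0.5 [ -1.8  19.8 -11.7] [ 0.    -0.003  0.001]
```

Call:
step_arm(moves=[[0.8,-0.3,2.6,-1.5,0,0,0],[0.8,-0.5,5.2,-3,0,0,0],[0.8,-0.8,7.7,-4.5,0,0,0],[0.8,-1.1,10.3,-6,0,0,0],[0.8,-1.3,12.9,-7.5,0,0,0],[0.8,-1.6,15.5,-9,0,0,0],[0.8,-1.9,18,-10.5,0,0,0],[0.8,-2.1,20.7,-12,0,0,0],[0.8,-2.1,20.7,-12,0,0,0]])

```text
clock: 15.9
position: [0.4485, 0.1153, 0.1159]
ee_rot: [0.647, 0.718, -0.174, 0.191]
ft_force: [-1.0, 2.8, 1.7]
grip_width: 0.33
grasp_force: 81.1
```

```bash
python3 tgt.py -35,70,0.5
```

```text
now [-58.2  70.4   0.6] [ 0.15 -0.02  0.09]
F slot [1.6 0.7 2.9] 1mm slot x,y,z: [[-0.089, 0.861, -0.5], [-0.995, -0.103, 0.0], [-0.051, 0.497, 0.866]]
-35,70,0.5 [ -1.8  20.  -11.7] [ 0.    -0.003 -0.   ]
```

Call:
step_arm(moves=[[0.8,-0.3,2.6,-1.5,0,0,0],[0.8,-0.5,5.2,-3,0,0,0],[0.8,-0.8,7.7,-4.5,0,0,0],[0.8,-1.1,10.3,-6,0,0,0],[0.8,-1.3,12.9,-7.3,0,0,0],[0.8,-1.6,15.5,-8.8,0,0,0],[0.8,-1.9,18,-10.2,0,0,0],[0.8,-2.1,20.7,-11.7,0,0,0],[0.8,-2.4,23.3,-13.1,0,0,0]])

```text
clock: 16.8
position: [0.4463, 0.1379, 0.1032]
ee_rot: [0.647, 0.717, -0.175, 0.191]
ft_force: [0.6, 0.1, 6.6]
grip_width: 0.33
grasp_force: 81.3
```

```bash
python3 tgt.py -20,70,0.5
```

```text
now [-32.2  70.2   0.9] [0.17 0.03 0.04]
F slot [-3.3 -0.6  5.7] 1mm slot x,y,z: [[-0.089, 0.861, -0.5], [-0.995, -0.103, 0.0], [-0.051, 0.497, 0.866]]
-20,70,0.5 [-0.9 10.3 -6.4] [ 0.001 -0.003  0.001]
```

Continuing gently past the 42 mm depth (reading of about -25).

Call:
step_arm(moves=[[0.8,-0.2,1.8,-0.9,0,0,0],[0.8,-0.4,3.5,-1.8,0,0,0],[0.8,-0.5,5.3,-2.8,0,0,0],[0.8,-0.7,7,-3.8,0,0,0],[0.8,-0.9,8.7,-4.8,0,0,0],[0.8,-1.1,10.4,-5.8,0,0,0]])

```text
clock: 17.4
position: [0.4452, 0.1481, 0.0974]
ee_rot: [0.647, 0.717, -0.175, 0.191]
ft_force: [0.0, 0.3, 6.6]
grip_width: 0.327
grasp_force: 81.2
```

```bash
python3 tgt.py -3,70,0.5
```

```text
now [-20.4  70.3   1. ] [0.18 0.04 0.03]
F slot [-3.1 -0.1  5.9] 1mm slot x,y,z: [[-0.089, 0.861, -0.5], [-0.995, -0.103, 0.0], [-0.051, 0.497, 0.866]]
-3,70,0.5 [-1.3 14.7 -9.1] [ 0.001 -0.003  0.001]
```

It is past -25 with low force, so this slot is free. On to the end.

Call:
step_arm(moves=[[0.8,-0.3,2.6,-1.4,0,0,0],[0.8,-0.5,5.2,-2.9,0,0,0],[0.8,-0.8,7.8,-4.3,0,0,0],[0.8,-1.1,10.4,-5.8,0,0,0],[0.8,-1.3,12.5,-7,0,0,0],[0.8,-1.5,14.2,-8,0,0,0],[0.8,-1.6,15.9,-9,0,0,0],[0.8,-1.7,16.8,-9.5,0,0,0]])

```text
clock: 18.2
position: [0.4435, 0.1649, 0.0879]
ee_rot: [0.647, 0.717, -0.175, 0.191]
ft_force: [0.9, -0.6, 6.8]
grip_width: 0.327
grasp_force: 81.3
```

```bash
python3 tgt.py 0,70,1
```

```text
now [-1.  70.2  1.2] [0.18 0.05 0.04]
F slot [-4.  -0.9  5.5] 1mm slot x,y,z: [[-0.089, 0.861, -0.5], [-0.995, -0.103, 0.0], [-0.051, 0.497, 0.866]]
0,70,1 [ 0.1  0.7 -0.7] [ 0.001 -0.003  0.001]
```

Call:
step_arm(moves=[[0.8,-0.1,0.9,-0.5,0,0,0],[0.8,-0.2,1.8,-1,0,0,0],[0.8,-0.3,2.7,-1.5,0,0,0],[0.8,-0.4,3.6,-2,0,0,0],[0.8,-0.5,4.5,-2.5,0,0,0],[0.8,-0.5,4.5,-2.5,0,0,0]])

```text
clock: 18.8
position: [0.443, 0.1687, 0.0857]
ee_rot: [0.647, 0.717, -0.175, 0.192]
ft_force: [-0.5, -1.9, 8.9]
grip_width: 0.329
grasp_force: 81.6
```

```bash
python3 tgt.py 0,70,1
```

```text
now [ 3.4 70.3  1.1] [0.21 0.12 0.02]
F slot [-6.   0.7  6.8] 1mm slot x,y,z: [[-0.089, 0.861, -0.5], [-0.995, -0.103, 0.0], [-0.051, 0.497, 0.866]]
0,70,1 [ 0.6 -3.1  1.5] [ 0.002 -0.003  0.002]
```

Call:
step_arm(moves=[[0.8,-0.1,0.9,-0.5,0,0,0],[0.8,-0.2,1.7,-1,0,0,0],[0.8,-0.3,2.6,-1.5,0,0,0],[0.8,-0.4,3.4,-2,0,0,0],[0.8,-0.4,3.4,-2,0,0,0]])

```text
clock: 19.3
position: [0.443, 0.1688, 0.0856]
ee_rot: [0.648, 0.715, -0.178, 0.193]
ft_force: [-4.4, -12.8, 30.5]
grip_width: 0.329
grasp_force: 83.4
```

```bash
python3 tgt.py 0,70,1
```

```text
now [ 3.6 70.2  0.8] [ 0.34  0.43 -0.12]
F slot [-25.9   5.7  20.3] 1mm slot x,y,z: [[-0.089, 0.861, -0.5], [-0.995, -0.103, 0.0], [-0.051, 0.497, 0.866]]
0,70,1 [ 0.6 -3.2  1.6] [ 0.008 -0.003  0.005]
```

The knife is firmly home: +28 mm compared with the packed stop. Easing the push off, opening, and backing out square to the floor.

Call:
step_arm(moves=[[0.8,0.3,-3,1.8,0,0,0],[0.8,0.4,-4,2.4,0,0,0],[0.8,0.4,-4,2.4,0,0,0]])

```text
clock: 19.6
position: [0.443, 0.1687, 0.0857]
ee_rot: [0.647, 0.717, -0.175, 0.191]
ft_force: [0.7, -1.8, 4.8]
grip_width: 0.326
grasp_force: 81.0
```

```bash
python3 tgt.py 0,70,1
```

```text
now [ 3.4 70.3  1.2] [0.17 0.03 0.03]
F slot [-4.  -0.5  3.2] 1mm slot x,y,z: [[-0.089, 0.861, -0.5], [-0.995, -0.103, 0.0], [-0.051, 0.497, 0.866]]
0,70,1 [ 0.6 -3.1  1.5] [ 0.001 -0.003  0.001]
```

Call:
step_arm(moves=[[0.5,0,0,0,0,0,0],[0.3,0,0,0,0,0,0],[0.2,0,0,0,0,0,0],[0.2,0,0,0,0,0,0],[0.2,0,0,0,0,0,0],[0.2,0,0,0,0,0,0]])

```text
clock: 20.2
position: [0.4428, 0.169, 0.0856]
ee_rot: [0.647, 0.717, -0.175, 0.191]
ft_force: [0.4, 0.3, 0.6]
grip_width: 0.798
grasp_force: 0.0
```

Call:
step_arm(moves=[[0.2,-0.5,5,8.7,0,0,0],[0.2,-1.2,12,21,0,0,0],[0.2,-2,20,35,0,0,0],[0.2,-3,30,52,0,0,0],[0.2,-4,40,69,0,0,0],[0.2,-4,40,69,0,0,0],[0.2,-4,40,69,0,0,0],[0.2,-4,40,69,0,0,0]])

```text
clock: 21.0
position: [0.4386, 0.2084, 0.1542]
ee_rot: [0.647, 0.717, -0.175, 0.191]
ft_force: [-0.1, -0.6, 0.4]
grip_width: 0.801
grasp_force: 0.0
```

```bash
python3 tgt.py; python3 - <<'E'
from h import *
c=cam('wrist');save('w7',c)
E
```

```text
now [ 3.8 70.6 80.5] [0.23 0.05 0.05]
F slot [-0.7  0.1  0.1] 1mm slot x,y,z: [[-0.089, 0.861, -0.5], [-0.995, -0.103, 0.0], [-0.051, 0.497, 0.866]]
```

View pics/w7.png

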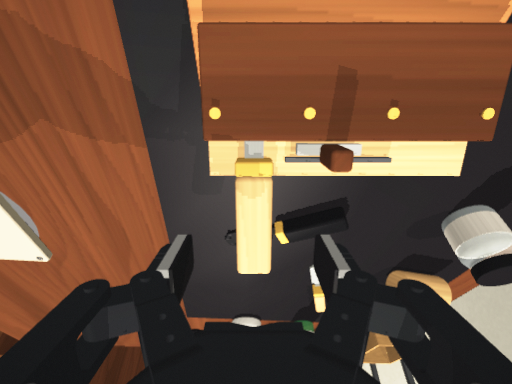

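The wrist view shows the knife seated, with the neck at (254,150) right at the mouth, and the bolt grip upright at (340,157). Computing the bolt push with closed fingers from its far side.

```bash
echo '{"kx":0,"ky":0,"kz":0,"o":[0.5087,0.2205,0.0541]}' > p.json; python3 tgt.py -15,-55,80 -15,-55,29 -15,12,29
```

```text
now [-54.3  71.   84.1] [0.24 0.07 0.05]
F slot [-0.   0.5  0.2] 1mm slot x,y,z: [[-0.089, 0.861, -0.5], [-0.995, -0.103, 0.0], [-0.051, 0.497, 0.866]]
-15,-55,80 [122.1  44.7 -23.2] [ 0.002 -0.004  0.001]
-15,-55,29 [124.7  19.4 -67.4] [ 0.002 -0.004  0.001]
-15,12,29 [ 58.   12.5 -67.4] [ 0.002 -0.004  0.001]
```

Call:
step_arm(moves=[[0.5,20,8,0,0,0,0],[1,45,16,0,0,0,0],[1,70,25,-5,0,0,0],[1,95,35,-12,0,0,0],[1,122,44.7,-23,0,0,0],[1,122,44.7,-23,0,0,0],[1,122,44.7,-23,0,0,0],[1,122,44.7,-23,0,0,0]], grip_force=40)

```text
clock: 21.85
position: [0.5603, 0.2533, 0.1317]
ee_rot: [0.647, 0.717, -0.175, 0.191]
ft_force: [-0.1, -0.8, 0.3]
grip_width: 0.003
grasp_force: 0.0
```

```bash
python3 tgt.py -15,-55,29; python3 - <<'E'
from h import *
c=cam('wrist');save('w8',c);print(manip.get_obs()['grip_width'],manip.get_obs()['joint_pos'].round(2))
E
```

```text
now [-15.1 -54.7  80.9] [0.21 0.02 0.05]
F slot [-0.9  0.2 -0.1] 1mm slot x,y,z: [[-0.089, 0.861, -0.5], [-0.995, -0.103, 0.0], [-0.051, 0.497, 0.866]]
-15,-55,29 [  3.  -25.7 -45. ] [ 0.001 -0.004  0.001]
1.1439978458269252e-05 [-1.03  0.61  0.43  1.45  0.21  1.41 -0.59]
```

View pics/w8.png

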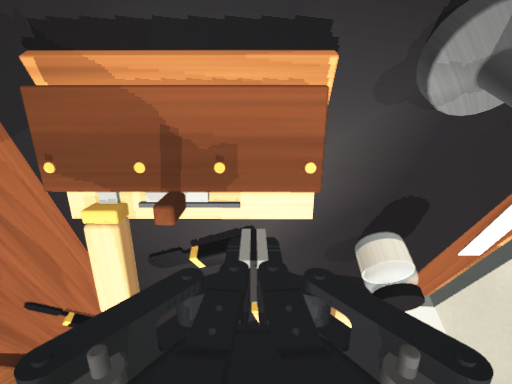

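The closed fingertips at (253,245) are well to the right of the bolt grip at (168,208) and clear to descend.

Call:
step_arm(moves=[[1,0.5,-4.5,-8,0,0,0],[1,1.2,-10,-18,0,0,0],[1,1.8,-16,-28,0,0,0],[1,2.4,-21,-37,0,0,0],[1,2.8,-24,-42,0,0,0],[1,3,-25.7,-45,0,0,0],[1,3,-25.7,-45,0,0,0],[1,3,-25.7,-45,0,0,0]])

```text
clock: 22.7
position: [0.564, 0.2283, 0.0869]
ee_rot: [0.647, 0.717, -0.174, 0.191]
ft_force: [-0.2, 0.5, 0.8]
grip_width: 0.003
grasp_force: 0.0
```

Call:
step_arm(moves=[[1,-4,-0.4,0,0,0,0],[1,-8,-0.8,0,0,0,0],[1,-12,-1.2,0,0,0,0],[1,-16,-1.6,0,0,0,0],[1,-20,-2.1,0,0,0,0],[1,-24,-2.5,0,0,0,0],[1,-28,-2.9,0,0,0,0],[1,-32,-3.3,0,0,0,0],[1,-36,-3.7,0,0,0,0],[1,-40,-4.1,0,0,0,0]])

```text
clock: 23.7
position: [0.5235, 0.2239, 0.0866]
ee_rot: [0.647, 0.717, -0.175, 0.191]
ft_force: [0.8, -0.2, 0.1]
grip_width: -0.0
grasp_force: 0.0
```

```bash
python3 tgt.py -15,12,29
```

```text
now [-14.7 -15.1  29.1] [0.18 0.01 0.06]
F slot [-0.3 -0.8 -0.1] 1mm slot x,y,z: [[-0.089, 0.861, -0.5], [-0.995, -0.103, 0.0], [-0.051, 0.497, 0.866]]
-15,12,29 [-26.9  -3.1   0.1] [ 0.001 -0.003  0.001]
```

Call:
step_arm(moves=[[1,-3,-0.3,0,0,0,0],[1,-6,-0.6,0,0,0,0],[1,-9,-0.9,0,0,0,0],[1,-12,-1.2,0,0,0,0],[1,-15,-1.5,0,0,0,0],[1,-18,-1.9,0,0,0,0]])

```text
clock: 24.3
position: [0.5057, 0.2221, 0.0867]
ee_rot: [0.647, 0.717, -0.175, 0.191]
ft_force: [2.0, 0.6, -1.5]
grip_width: 0.002
grasp_force: 1.3
```

```bash
python3 tgt.py -15,12,29
```

```text
now [-14.7   2.8  29.1] [0.17 0.01 0.05]
F slot [ 1.1 -2.1 -1.1] 1mm slot x,y,z: [[-0.089, 0.861, -0.5], [-0.995, -0.103, 0.0], [-0.051, 0.497, 0.866]]
-15,12,29 [-9.1 -1.3  0. ] [ 0.    -0.003  0.001]
```

Call:
step_arm(moves=[[1,-2,-0.2,0,0,0,0],[1,-4,-0.4,0,0,0,0],[1,-6,-0.6,0,0,0,0],[1,-8,-0.8,0,0,0,0]])

```text
clock: 24.7
position: [0.4977, 0.2212, 0.0866]
ee_rot: [0.647, 0.717, -0.175, 0.191]
ft_force: [2.9, 1.0, -0.6]
grip_width: 0.002
grasp_force: 1.3
```

```bash
python3 tgt.py -15,12,29
```

```text
now [-14.7  10.9  29.1] [0.18 0.01 0.06]
F slot [ 0.9 -3.  -0.2] 1mm slot x,y,z: [[-0.089, 0.861, -0.5], [-0.995, -0.103, 0.0], [-0.051, 0.497, 0.866]]
-15,12,29 [-1.1 -0.5  0.1] [ 0.001 -0.003  0.001]
```

The bolt is moving at about 3 N. Pushing on in small steps to the stop.

Call:
step_arm(moves=[[1,-1.5,-0.15,0,0,0,0],[1,-3,-0.3,0,0,0,0],[1,-4,-0.4,0,0,0,0],[1,-5,-0.5,0,0,0,0]])

```text
clock: 25.1
position: [0.4947, 0.2209, 0.0869]
ee_rot: [0.647, 0.717, -0.173, 0.192]
ft_force: [14.6, 1.0, -8.0]
grip_width: -0.001
grasp_force: 7.3
```

```bash
python3 tgt.py
```

```text
now [-14.8  13.9  29.3] [-0.05 -0.04  0.  ]
F slot [  3.6 -14.6  -7.2] 1mm slot x,y,z: [[-0.089, 0.861, -0.5], [-0.995, -0.103, 0.0], [-0.051, 0.497, 0.866]]
```

Call:
step_arm(moves=[[1,-1,-0.1,0,0,0,0],[1,-2,-0.2,0,0,0,0],[1,-3,-0.3,0,0,0,0]])

```text
clock: 25.4
position: [0.4942, 0.2209, 0.0871]
ee_rot: [0.647, 0.717, -0.17, 0.193]
ft_force: [27.7, 0.6, -14.2]
grip_width: 0.001
grasp_force: 13.5
```

```bash
python3 tgt.py
```

```text
now [-14.9  14.4  29.6] [-0.32 -0.12 -0.08]
F slot [  5.2 -27.7 -13.4] 1mm slot x,y,z: [[-0.089, 0.861, -0.5], [-0.995, -0.103, 0.0], [-0.051, 0.497, 0.866]]
```

A firm stop. Backing off, lifting, and checking by camera.

Call:
step_arm(moves=[[1,4,0.4,0,0,0,0],[1,9,1,0,0,0,0],[1,14,1.5,0,0,0,0],[1,16,6,8,0,0,0],[1,18,12,20,0,0,0],[1,20,20,35,0,0,0],[1,22,28,50,0,0,0],[1,22,28,60,0,0,0],[1,22,28,60,0,0,0],[1,22,28,60,0,0,0]])

```text
clock: 26.4
position: [0.5116, 0.2481, 0.1466]
ee_rot: [0.647, 0.717, -0.175, 0.191]
ft_force: [-0.5, -0.5, -0.0]
grip_width: 0.001
grasp_force: 0.0
```

```bash
python3 - <<'E'
from h import *
c=cam('wrist');save('w9',c)
a=cv2.resize(c['image'][100:300,60:360],(750,500),interpolation=cv2.INTER_CUBIC)
cv2.imwrite('pics/w9c.png',a)
E
```

```text
(no output)
```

View pics/w9c.png

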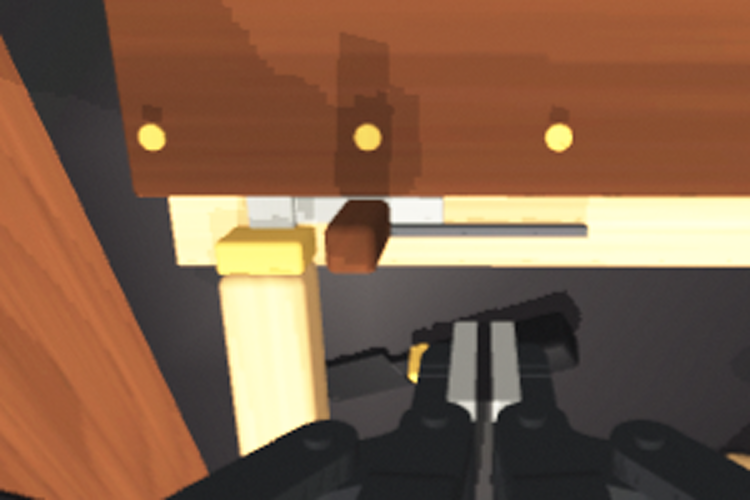

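The crop shows the neck at (270,210), the bolt nose meeting it at (294,210), the bar's right end at (443,210), and the grip next to the handle. A quick numeric check of the bolt value follows.

```bash
python3 - <<'E'
from h import *
import tgt
c=load('w9');F=lambda x,y:(60+(x+.5)/2.5-.5,100+(y+.5)/2.5-.5)
def sl(uv,z):
    o,d=ray(c,[uv]);o=tgt.S.T@(o-tgt.O);d=tgt.S.T@d[0];return (1e3*(o+d*(z-o[2])/d[2])).round(1)
print('bar right end',sl(F(443,212),.009),'exp y 8; nose',sl(F(294,212),.009),'exp 60; rail end',sl(F(587,236),.0),'exp -44; shoulder side neck L',sl(F(247,212),.005),'exp 78')
E
```

```text
bar right end [-9.3  7.9  9. ] exp y 8; nose [-9.4 60.   9. ] exp 60; rail end [-20.9 -44.2   0. ] exp -44; shoulder side neck L [-10.5  77.9   5. ] exp 78
```

The bolt is at +34 mm, its end stop, and the nose is in the neck. The robot is touching nothing, so I'm handing in.

```bash
python3 -c "
from workcell import manip
print(manip.hand_in())"
```

```text
the job is handed in; nothing more can be done
None
```

The broad knife is fully home in the slot at y=+70 (mouth_a; the other slot felt packed at 42 mm), the bolt is at its +34 mm stop locking the neck, the gripper has let go and is clear, and the job is handed in at about 26 s.

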